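# Switch on the model village at the guarded switch

### The job

Two guarded switch boxes stand on the table; switch on the one with the red guard, which feeds the model village: lift the red guard with the back of a finger, push the white lever beneath it over to the rear (on), and then let the guard drop shut over the lever. Work with light touches of the fingers only: pinch nothing, force nothing; and leave the yellow-guarded switch, the bottle, the eraser and the model houses as they are.

Things in the scene. Friction and masses are not known exactly. Their poses are not given: they have to be found in the camera images.
- red_box: Switch box with the red guard: grey housing 120 (x) x 100 (y) x 45 mm high, flat top panel, fixed. Origin: centre of its underside, on the table; z up, -x its front (roughly towards the robot). Guard hinge: along y through (0, 0, 51) mm. Lever pivot: (-38, 0, 47) mm. On the panel's rear: two 14 mm hinge brackets, a lens and a fuse cap 6 mm high.
- red_guard (a joint): Angle of the red guard, rad: 0 closed, grows as its front swings up and to the rear; stop at 1.75. 40 g, no spring, little friction: below about 0.9 it falls shut in about a second, above about 1.15 it falls back and stays on its stop, leaning back, lip then 50 mm behind and 68 mm above the hinge.
- red_lever (a joint): Angle of the white lever under the red guard (26 mm wide, 7 mm thick, tip 25 mm from its pivot), rad: 0 off, leaning to the box's front; 0.8 on, leaning to the rear. Snap action: about 1 N at the tip moves it; past 0.4 it goes over and stays.
- red_lip (a point): Centre of the round front edge (5 mm) of the red guard's finger lip; moves with it. Closed: (-76, 0, 90) mm in the box frame. Guard: hood 66 mm wide, open in front, 3 mm walls, cheeks at y = +-31.5 mm, top's under side 32 mm above the hinge line from x = -59 to -19 mm, sloping to the hinge behind; the lip, full width, rises from x = -59 to -78 mm, 18 mm past the housing's front, free below.
- red_lever_tip (a point): Middle of the tip of the lever under the red guard; moves with the lever.
- yellow_box: Switch box with the yellow guard: grey housing 120 (x) x 100 (y) x 45 mm high, flat top panel, fixed. Origin: centre of its underside, on the table; z up, -x its front (roughly towards the robot). Guard hinge: along y through (0, 0, 51) mm. Lever pivot: (-38, 0, 47) mm. On the panel's rear: two 14 mm hinge brackets, a lens and a fuse cap 6 mm high.
- yellow_guard (a joint): Angle of the yellow guard, rad: 0 closed, grows as its front swings up and to the rear; stop at 1.75. 40 g, no spring, little friction: below about 0.9 it falls shut in about a second, above about 1.15 it falls back and stays on its stop, leaning back, lip then 50 mm behind and 68 mm above the hinge.
- yellow_lever (a joint): Angle of the white lever under the yellow guard (26 mm wide, 7 mm thick, tip 25 mm from its pivot), rad: 0 off, leaning to the box's front; 0.8 on, leaning to the rear. Snap action: about 1 N at the tip moves it; past 0.4 it goes over and stays.
- yellow_lip (a point): Centre of the round front edge (5 mm) of the yellow guard's finger lip; moves with it. Closed: (-76, 0, 90) mm in the box frame. Guard: hood 66 mm wide, open in front, 3 mm walls, cheeks at y = +-31.5 mm, top's under side 32 mm above the hinge line from x = -59 to -19 mm, sloping to the hinge behind; the lip, full width, rises from x = -59 to -78 mm, 18 mm past the housing's front, free below.
- yellow_lever_tip (a point): Middle of the tip of the lever under the yellow guard; moves with the lever.
- gold_bottle: small gold paint bottle with a black screw cap, 33 mm across, 70 mm tall, beside the red-guarded box; loose, a bystander; origin at the centre of its underside, z up.
- eraser_blue: eraser in a blue sleeve, 20 x 45 x 11 mm, beside the yellow-guarded box; loose, a bystander; origin at the centre of its underside, z up.
- house_low: low red model house, 44 x 36 x 92 mm tall; loose, a bystander; origin at the centre of its underside, z up.
- house_tall: tall cream model house with a red roof, 49 x 43 x 129 mm tall; loose, a bystander; origin at the centre of its underside, z up.
Mind the look-alikes: they are no part of the job. Leave any blue look-alike of the red_box alone. Leave any green look-alike of the yellow_box alone.

How it is judged (in metres and radians):
On the way, in this order (a step that is already met when the one before it is completed fails the run):
1. the red guard is lifted (0.7 rad or more) while its lever is still off (value of joint red_guard above 0.7 rad and value of joint red_lever below 0.3 rad), for 0.1 s.
2. the lever under the lifted red guard is pushed over to on (value of joint red_lever above 0.65 rad and value of joint red_guard above 0.3 rad), for 0.1 s.
At the end, for the whole second after the job is handed in: The red guard is closed (under 0.08 rad) over its lever, which is on (over 0.65 rad); the yellow guard is closed (under 0.08 rad) and its lever off (under 0.15 rad); the bottle, eraser and both houses stand upright within 15 mm of where they began (value of joint each of red_guard, yellow_guard below 0.08 rad and value of joint red_lever above 0.65 rad and value of joint yellow_lever below 0.15 rad and distance of each of gold_bottle, eraser_blue, house_low, house_tall from where it was at the start of the episode below 0.015 m and angle between each of gold_bottle, eraser_blue, house_low, house_tall's own z axis and vertical below 0.15 rad); the robot touches nothing.
It fails at once if the yellow-guarded switch is operated (guard over 0.25 rad or lever over 0.3 rad) (value of joint yellow_guard above 0.25 rad or value of joint yellow_lever above 0.3 rad).
It fails at once if the red guard or its lever is pinched or forced (over 25 N from the fingers) (contact force between the fingers and red_guard above 25 N or contact force between the fingers and red_lever above 25 N).
It fails at once if a bystander is lifted, carried or knocked (15 mm up, or 40 mm away) (height (world z) of any of gold_bottle, eraser_blue, house_low, house_tall above 0.015 m or distance of any of gold_bottle, eraser_blue, house_low, house_tall from where it was at the start of the episode above 0.04 m).
It also fails if it takes over 58 s, if anything falls off the work surface, if the arm or the gripper's body presses on something with over 40 N, if the wrist force passes 120 N, or if a joint passes its speed limit or range.

### The arm

A 6-joint arm with a two-finger parallel gripper is mounted at the origin on a cart in front of the work surface, level with it; the furniture and walls round the work are solid. World frame = base frame: x ahead of the robot, y to its left, z up, the work surface at z = 0. Lengths are in mm, angles in degrees, forces in N, time in s.
With the tool pointing down it reaches from about 350 to 850 mm from the base axis. Payload 8.1 kg.
Tool frame: the origin (TCP) lies midway between the tips of the shut fingers; the grasp point (between the pads) lies 19 mm behind it; z points along the fingers, y is the line along which they close (so a half turn about z gives the same grasp; the last joint's range is limited). The gripper opens to 85 mm and grips with 20 to 120 N. Pads are 22 mm wide; open, the fingers measure 114 mm over their backs; the gripper's body (76 mm by 85 mm) begins 54 mm behind the grasp point. The pads swing forward as they close: fully open they stand 13 mm farther back than shut.
Start: joints at [-73.82, 7.471, 85.268, -0, 87.261, -4.893], TCP at [215.758, -559.869, 231.292] pointing down, gripper open.
Joint ranges: [-169.43, 169.43], [-51.17, 129.36], [1.28, 143.12], [-76.62, 256.62], [0, 156.53], [-152.29, 152.29]. Speed limits (degrees/s): [136.94, 136.94, 159.86, 180, 180, 180].

### API

Orientations are given as [roll, pitch, yaw] about the fixed x, y, z axes, in that order (R = Rz(yaw) Ry(pitch) Rx(roll)).
In Python, from bench import r gives the robot as it stands.
- The arm moves only by the tool send_rows, never from a script. Its argument "increments" is a list of rows, each a list of 6 numbers: the shift along the tool's x, y, z in mm, then the turn, a rotation vector about the tool's x, y, z in rad. A call has 1 to 5 rows; each row shifts and turns the commanded pose from where the row before left it, along the tool's axes as they then stand; what a row does not reach is not made up. A row lasts 1/8 s, in which the tool goes at most 62.5 mm and 10.7 degrees, less where a joint would pass 70% of its speed; a pose out of reach is approached as far as the arm can. A call is refused whole if a number of a shift passes 62.5 or a number of a turn 0.188, either way. A call with a gripper value outside its range is refused whole. "grip" is the closure, from -1 (fully open) to 1 (shut), set as the call begins (left out, the last holds). The fingers move at their own pace and stop on an object; "grip_force" is the grip in N (left out, the last holds). Time passes only in rows, so rows that do not move let the fingers close. It gives the time, the measured TCP pose, the force, the opening and the grip force at its end, in the units of the state.
- r.sense(): the state, without advancing time (a new reading comes with each control period).
- r.snapshot(name): name is "side" or "top"; returns a dict with "img" (400x640x3 uint8, blue, green, red), "z_map" (400x640 float32, mm along the optical axis (not along the pixel's ray), 0 where there is no reading), "fx", "fy", "cx", "cy" (pixels), "D" ([k1, k2, p1, p2, k3] as OpenCV has them; the pictures are not rectified), "view" (4x4, takes a point from world to camera coordinates). Camera axes: x right, y down, z forward; pixel columns grow to the right and rows downward; lengths in mm; the calibration is good to about 2 mm. A picture is of the moment at which its call begins.
- r.hand_in(): hands the job in; it is judged then, once.
The state is a dict: "time": time; "joint_pos": joint angles; "qd": joint speeds; "joint_efforts": joint torques, N m; "tool_pos": TCP position; "tcp_rot": TCP orientation; "ft_force": force on the tool from outside, world axes, zero at the start; "wrist_torque": the same for the moment, N m; "finger_gap": finger opening in mm; "grip_force": force on a finger pad.
Only numpy, scipy, OpenCV 4.12 (cv2) and the standard library are available. Lean on these libraries where they do the work, as an engineer would, in place of code of your own. Each camera call takes 0.05 s, during which the arm holds its last target. There are 200 camera calls.

## Working session

There is one attempt and no reset: what is moved stays moved. The work goes in short steps, Python scripts to look and compute and a tool call to move; the robot and the scene stay as the last step left them, time stands still between calls to the robot, and variables do not carry over. Pictures are saved under pics/ and viewed, at most 10 in all, crops included, and the job is handed in when it is done.

Besides the shell and the picture viewer there is one more tool, called after "Emit:" as name(argument=value, ...) on one line, values as JSON. send_rows: Moves the arm, as the interface text tells. Its arguments: {"type":"object","properties":{"increments":{"type":"array"},"grip":{"type":"number"},"grip_force":{"type":"number"}},"required":["increments"]}

```bash
ls; mkdir -p pics; python3 - <<'E'
from bench import r
import cv2, numpy as np, pickle
d={}
for n in("side","top"):
    s=r.snapshot(n); d[n]=s; cv2.imwrite(f"pics/{n}0.png",s["img"]); print(n,s["fx"],s["cx"],s["D"],np.round(s["view"],3).tolist())
pickle.dump(d,open("s0.pkl","wb"))
print(r.sense())
E
```

```text
pics
side 449.7753229981048 321.8635907636356 [-0.03930671  0.          0.          0.          0.        ] [[-0.969, -0.245, 0.025, 480.383], [-0.111, 0.345, -0.932, 119.363], [0.22, -0.906, -0.362, 1373.435], [0.0, 0.0, 0.0, 1.0]]
top 480.05349635362643 321.2282080210866 [-0.14194502  0.          0.          0.          0.        ] [[-0.005, -1.0, 0.002, -17.699], [-0.996, 0.005, -0.095, 481.894], [0.095, -0.003, -0.996, 1597.98], [0.0, 0.0, 0.0, 1.0]]
{'time': 0.1, 'joint_pos': array([-7.38206224e+01,  7.51219977e+00,  8.53219756e+01,  2.12238865e-03,
        8.72627348e+01, -4.89380679e+00]), 'qd': array([-0.03334674, -0.01809719, -0.07126928, -0.11134341,  0.12670633,
       -0.04605248]), 'joint_efforts': array([ 1.22067664e-03, -5.70952928e+01, -5.01940584e+01, -1.49818443e-04,
        8.25866737e-03,  7.18883001e-06]), 'tool_pos': array([ 215.62434589, -559.38770518,  230.34474998]), 'tcp_rot': array([-1.79903624e+02, -1.03793934e-02,  2.10730725e+01]), 'ft_force': array([-0.30486062,  0.10373445,  0.37248248]), 'wrist_torque': array([-0.00961858, -0.00192805, -0.03014812]), 'grip_force': 0.0, 'finger_gap': 85.19757293452912}
```

View pics/top0.png

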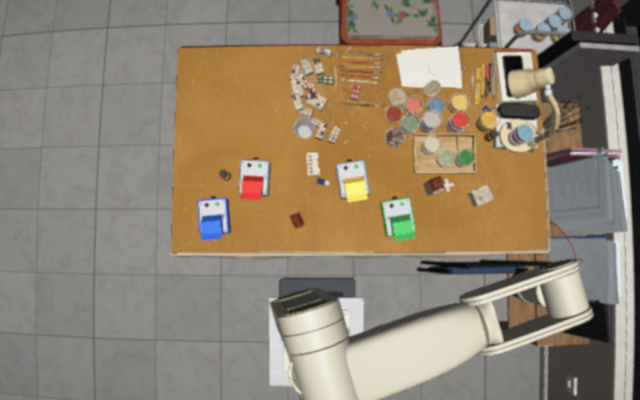

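View pics/side0.png

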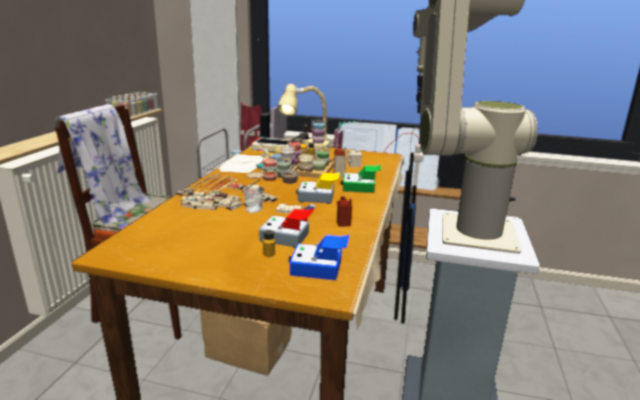

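```bash
cat > h.py <<'E'
import cv2, numpy as np
def cam(s): return np.array([[s["fx"],0,s["cx"]],[0,s["fy"],s["cy"]],[0,0,1.]]),np.array(s["D"],float),np.array(s["view"])
def norm(s,px):
    K,D,V=cam(s); return cv2.undistortPoints(np.array(px,float).reshape(-1,1,2),K,D)[:,0]
def cloud(s):
    z=s["z_map"]; h,w=z.shape; u,v=np.meshgrid(np.arange(w),np.arange(h))
    n=norm(s,np.stack([u,v],-1)).reshape(h,w,2)
    V=cam(s)[2]; P=np.dstack([n*z[...,None],z])
    return (P-V[:3,3])@V[:3,:3]
def plane(s,px,h):
    V=cam(s)[2]; n=norm(s,px); d=np.c_[n,np.ones(len(n))]@V[:3,:3]; c=-V[:3,:3].T@V[:3,3]
    return c+d*((h-c[2])/d[:,2])[:,None]
def proj(s,P):
    K,D,V=cam(s); return cv2.projectPoints(np.array(P,float).reshape(-1,1,3),cv2.Rodrigues(V[:3,:3])[0],V[:3,3],K,D)[0][:,0]
E
python3 - <<'E'
import pickle; from h import *
d=pickle.load(open("s0.pkl","rb")); s=d["top"]; C=cloud(s); hsv=cv2.cvtColor(s["img"],cv2.COLOR_BGR2HSV)
for n,(u,v) in dict(red=(254,180),yel=(353,180),blue=(213,218),green=(398,218)).items():
    m=np.zeros(hsv.shape[:2],bool); m[v-27:v+27,u-24:u+24]=1
    m&=(C[...,2]>35)
    ys,xs=np.nonzero(m); g=hsv[ys,xs]
    gry=(g[:,1]<90)
    for lab,k in(("grey",gry),("col",~gry)):
        q=C[ys[k],xs[k]]
        print(n,lab,k.sum(),"z",np.round(np.percentile(q[:,2],[5,50,95]),0),"rect",cv2.minAreaRect(q[:,:2].astype(np.float32)))
for n,(u,v) in dict(bottle=(225,174),h1=(297,219),h2=(436,186),h3=(480,195),er=(323,182)).items():
    q=C[v-8:v+9,u-8:u+9].reshape(-1,3); q=q[q[:,2]>6]; print(n,len(q),q.mean(0).round(),q[:,2].max().round(), np.ptp(q,0).round())
a=cv2.resize(s["img"][140:260,180:330],None,fx=5,fy=5,interpolation=cv2.INTER_CUBIC)
b=cv2.resize(d["side"]["img"][185:290,240:365],None,fx=5,fy=5,interpolation=cv2.INTER_CUBIC)
cv2.imwrite("pics/c1.png",a)
cv2.imwrite("pics/c2.png",b)
E
```

```text
red grey 662 z [39. 46. 55.] rect ((456.2267150878906, 145.79830932617188), (385.71307373046875, 143.71865844726562), 31.23831558227539)
red col 492 z [61. 86. 94.] rect ((429.70318603515625, 130.86647033691406), (337.5823059082031, 113.1610107421875), 36.861541748046875)
yel grey 670 z [40. 46. 55.] rect ((466.7960205078125, -108.2573471069336), (126.88958740234375, 307.5603942871094), 78.59561157226562)
yel col 483 z [62. 86. 93.] rect ((454.5830078125, -113.15374755859375), (95.74156951904297, 303.8834533691406), 69.7525863647461)
blue grey 543 z [37. 43. 54.] rect ((409.49810791015625, 190.0138397216797), (419.74273681640625, 138.56155395507812), 86.79642486572266)
blue col 582 z [39. 81. 90.] rect ((409.84710693359375, 189.07958984375), (417.2326354980469, 141.3961639404297), 87.0754165649414)
green grey 601 z [38. 43. 55.] rect ((404.0853271484375, -166.7910614013672), (115.67656707763672, 322.6023864746094), 9.249103546142578)
green col 541 z [40. 82. 90.] rect ((392.5229797363281, -167.77403259277344), (138.82669067382812, 321.477294921875), 9.740606307983398)
bottle 122 [564. 306.  48.] 78.0 [52. 57. 72.]
h1 160 [410.  59.  74.] 98.0 [57. 49. 91.]
h2 242 [ 518. -391.  100.] 137.0 [ 49.  60. 131.]
h3 261 [ 489. -553.   65.] 1636.0 [ 195.  568. 1628.]
er 83 [541. -25.  50.] 1636.0 [ 242.   55. 1630.]
```

View pics/c1.png

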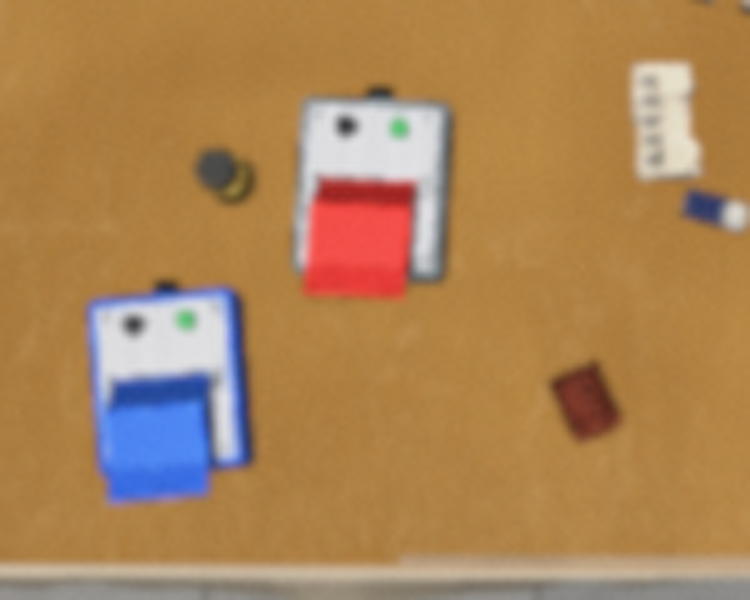

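```bash
python3 - <<'E'
import pickle; from h import *
d=pickle.load(open("s0.pkl","rb")); s=d["top"]; C=cloud(s); hsv=cv2.cvtColor(s["img"],cv2.COLOR_BGR2HSV)
for n,(u,v) in dict(red=(254,180)).items():
    m=np.zeros(hsv.shape[:2],np.uint8); m[v-27:v+27,u-24:u+24]=1
    H,S,_=cv2.split(hsv)
    for lab,k in(("panel",(C[...,2]>41)&(C[...,2]<120)&(S<60)),("guard",(C[...,2]>60)&(C[...,2]<120)&(S>120)&((H<8)|(H>172)))):
        mm=cv2.morphologyEx((m&k).astype(np.uint8),cv2.MORPH_OPEN,np.ones((3,3)))
        ys,xs=np.nonzero(mm); z=45 if lab=="panel" else 86
        q=plane(s,np.c_[xs,ys],z); rc=cv2.minAreaRect(q[:,:2].astype(np.float32))
        print(lab,len(q),rc,cv2.boxPoints(rc).round(1).tolist(),"mean z",np.median(C[ys,xs,2]))
    q=C[(m&k)>0]; print("guard cloud",q.min(0),q.max(0))
    i=q[:,2]>84; print(q[i].min(0),q[i].max(0), q[i].mean(0))
E
```

```text
panel 409 ((554.4306640625, 205.38629150390625), (119.18279266357422, 94.72315979003906), 0.41693899035453796) [[494.5, 252.3000030517578], [495.20001220703125, 157.60000610351562], [614.4000244140625, 158.5], [613.7000122070312, 253.1999969482422]] mean z 46.39947453196066
guard 434 ((514.1469116210938, 208.71070861816406), (65.57624816894531, 72.2031478881836), 89.62498474121094) [[477.79998779296875, 176.1999969482422], [550.0, 175.6999969482422], [550.5, 241.3000030517578], [478.29998779296875, 241.6999969482422]] mean z 86.19779485769119
guard cloud [477.10974326 175.46262112  60.50680874] [557.04821437 241.74547268  99.71196858]
[477.10974326 175.46262112  84.00362897] [540.7195082  241.74547268  99.71196858] [507.31359228 208.2572959   88.64707848]
```

Candidates: red guard on grey housing at (254,180), yellow guard on grey (353,180), blue look-alike (213,220), and green look-alike (398,218). The crop confirms that the grey box with the red guard at (254,180) is the one meant. Its centre is about (555,206), its yaw about -3°, and its lip about (479,210,90). The gold bottle is to its left at (222,173), and the low house is at (297,219). I'll shut the fingers and turn them so that a finger back faces the box.

Emit:
send_rows(increments=[[0, 0, 0, 0, 0, -0.18], [0, 0, 0, 0, 0, -0.18], [0, 0, 0, 0, 0, -0.18], [0, 0, 0, 0, 0, -0.18], [0, 0, 0, 0, 0, -0.18]], grip=1, grip_force=20)

```text
time: 0.72
tool_pos: [215.7, -559.5, 230.6]
tcp_rot: [-180.0, -0.1, 73.0]
ft_force: [0.7, -0.3, -0.2]
finger_gap: 0.3
grip_force: 0.0
```

Emit:
send_rows(increments=[[40, 20, 0, 0, 0, -0.125], [40, 20, 0, 0, 0, -0.126], [45, 20, 0, 0, 0, 0], [45, 20, 0, 0, 0, 0], [45, 15, 0, 0, 0, 0]])

```text
time: 1.35
tool_pos: [336.0, -358.2, 230.8]
tcp_rot: [-180.0, -0.0, 87.0]
ft_force: [0.6, -0.3, 0.6]
finger_gap: -0.2
grip_force: 0.0
```

Emit:
send_rows(increments=[[45, 15, 0, 0, 0, 0], [45, 15, 0, 0, 0, 0], [45, 10, 0, 0, 0, 0], [45, 10, 0, 0, 0, 0], [45, 0, 0, 0, 0, 0]])

```text
time: 1.98
tool_pos: [397.2, -136.2, 231.0]
tcp_rot: [-180.0, -0.0, 87.0]
ft_force: [0.5, 0.2, 0.1]
finger_gap: -0.1
grip_force: 0.0
```

Emit:
send_rows(increments=[[45, 0, 0, 0, 0, 0], [45, 0, 0, 0, 0, 0], [45, 0, 0, 0, 0, 0], [45, 0, 0, 0, 0, 0], [45, 0, 0, 0, 0, 0]])

```text
time: 2.6
tool_pos: [408.5, 88.4, 231.1]
tcp_rot: [-180.0, 0.0, 87.0]
ft_force: [0.1, 1.0, -0.0]
finger_gap: 0.1
grip_force: 0.0
```

Emit:
send_rows(increments=[[40, 0, 10, 0, 0, 0], [40, 0, 10, 0, 0, 0], [41, 0, 10, 0, 0, 0], [0, 0, 20, 0, 0, 0]])

```text
time: 3.1
tool_pos: [415.0, 210.3, 181.2]
tcp_rot: [180.0, -0.1, 87.2]
ft_force: [0.2, -0.6, 0.1]
finger_gap: -0.2
grip_force: 0.0
```

Emit:
send_rows(increments=[[0, 0, 0, -0.157, 0, 0], [0, 0, 0, -0.157, 0, 0], [0, 0, 0, -0.157, 0, 0], [0, 0, 0, -0.157, 0, 0], [0, 0, 0, -0.157, 0, 0]])

```text
time: 3.72
tool_pos: [419.3, 213.8, 185.5]
tcp_rot: [135.1, 0.1, 86.7]
ft_force: [-68.5, -48.1, -82.1]
finger_gap: -0.4
grip_force: 0.0
```

```bash
python3 - <<'E'
from bench import r
from h import *
s=r.snapshot("side"); st=r.sense(); print(st["tool_pos"],st["tcp_rot"],st["joint_pos"].round(1))
t=r.snapshot("top"); c,k=np.cos(np.radians(-3)),np.sin(np.radians(-3))
W=lambda b:(555+c*b[0]-k*b[1],206+k*b[0]+c*b[1],b[2])
pts=[W(b) for b in [(-60,-50,45),(-60,50,45),(60,50,45),(60,-50,45),(-76,-33,90),(-76,33,90)]]+[st["tool_pos"]]
for n,q,(u,v,w,h) in(("side",s,(215,150,150,120)),("top",t,(200,140,110,110))):
    a=cv2.resize(q["img"][v:v+h,u:u+w],None,fx=5,fy=5,interpolation=cv2.INTER_CUBIC)
    for p in proj(q,pts): cv2.circle(a,tuple(int(x) for x in ((p-[u,v]+.5)*5)),3,(255,0,255),-1)
    cv2.imwrite(f"pics/{n}1.png",a)
E
```

```text
[422.2291619  218.01186876 192.81769593] [134.13396381  -0.45160383  86.79496625] [ 44.6 -46.  142.9 -39.9  55.5  63.1]
```

View pics/side1.png

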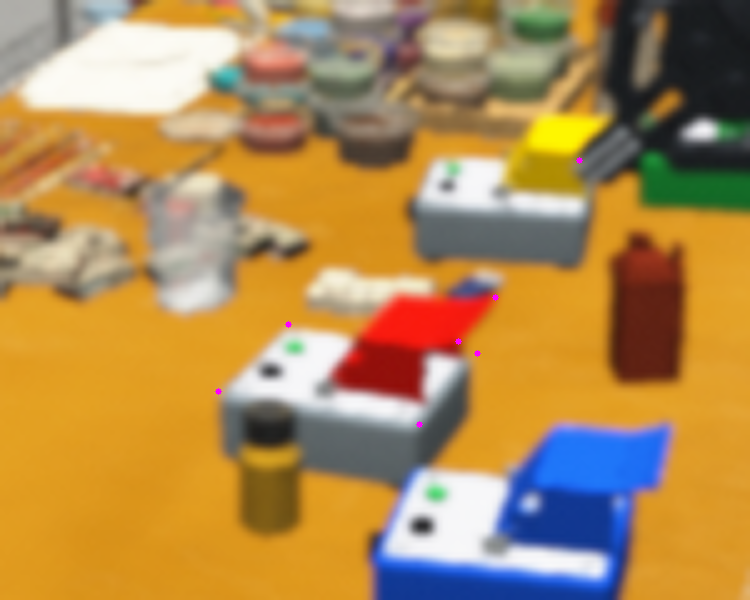

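View pics/top1.png

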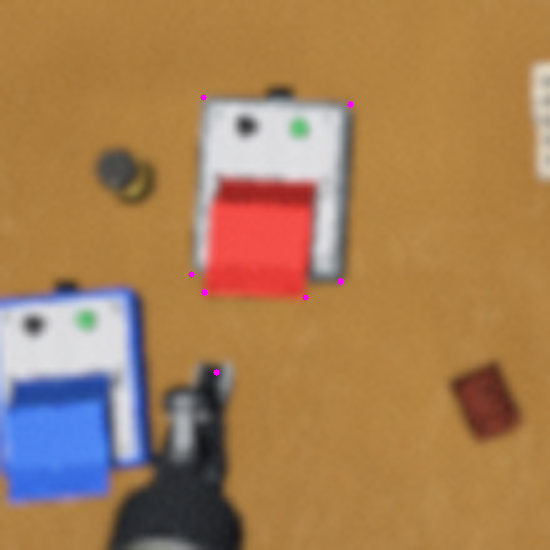

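The arm is folded to its elbow limit at 45°, with a force reading there. I'm easing back to a smaller tilt.

Emit:
send_rows(increments=[[0, 5, 0, 0.12, 0, 0], [0, 5, 0, 0.12, 0, 0], [0, 0, 0, 0.1, 0, 0], [0, 0, 0, 0, 0, 0]])

```text
time: 4.32
tool_pos: [427.5, 212.4, 190.6]
tcp_rot: [155.0, 0.2, 86.7]
ft_force: [-0.3, 0.2, 0.9]
finger_gap: -0.2
grip_force: 0.0
```

```bash
python3 - <<'E'
from bench import r
st=r.sense(); print({k:(v.round(1) if hasattr(v,'round') else v) for k,v in st.items()})
E
```

```text
{'time': 4.325, 'joint_pos': array([ 30.8, -32.3, 127.2, -15.4,  64.9,  38.2]), 'qd': array([ 2.3, -2.3,  3.9, -3.7, -1.5,  3.9]), 'joint_efforts': array([ -0.7, -23.6, -54. ,  -0.8,  -1.9,  -1.1]), 'tool_pos': array([427.5, 212.4, 190.6]), 'tcp_rot': array([155. ,   0.2,  86.7]), 'ft_force': array([-0.3,  0.2,  0.9]), 'wrist_torque': array([0.1, 0.2, 0. ]), 'grip_force': 0.0, 'finger_gap': -0.19406082552846812}
```

Emit:
send_rows(increments=[[0, -15, 41, 0, 0, 0], [0, -15, 41, 0, 0, 0], [-2, -14, 41, 0, 0, 0], [0, 0, 0, 0, 0, 0]])

```text
time: 4.82
tool_pos: [434.7, 207.5, 55.2]
tcp_rot: [155.3, 0.6, 86.8]
ft_force: [0.1, 0.4, 0.3]
finger_gap: -0.2
grip_force: 0.0
```

Emit:
send_rows(increments=[[2, 9, 2, 0, 0, 0], [0, 9, 2, 0, 0, 0], [0, 9, 3, 0, 0, 0], [0, 4, 2, 0, 0, 0], [0, 4, 2, 0, 0, 0]])

```text
time: 5.45
tool_pos: [476.0, 209.9, 66.1]
tcp_rot: [154.8, 0.2, 86.8]
ft_force: [-0.0, -0.2, 0.7]
finger_gap: 0.1
grip_force: 0.2
```

Emit:
send_rows(increments=[[0, 4, 0, 0, 0, 0], [0, 4, 0, 0, 0, 0], [0, 4, 0, 0, 0, 0]])

```text
time: 5.82
tool_pos: [486.7, 209.5, 71.3]
tcp_rot: [154.8, 0.2, 86.8]
ft_force: [0.1, 0.3, -0.2]
finger_gap: 0.4
grip_force: 0.1
```

Emit:
send_rows(increments=[[0, 4, -6, 0, 0, 0], [0, 4, -6, 0, 0, 0]])

```text
time: 6.08
tool_pos: [488.8, 209.4, 86.1]
tcp_rot: [154.8, 0.2, 86.8]
ft_force: [-0.5, 0.4, -0.4]
finger_gap: 0.1
grip_force: 0.1
```

```bash
cat > look.py <<'E'
import sys; from bench import r; from h import *
out=[]
for n,(u,v,w,h) in(("side",(240,170,100,90)),("top",(200,140,100,90))):
    q=r.snapshot(n); out.append(cv2.resize(q["img"][v:v+h,u:u+w],None,fx=4,fy=4,interpolation=cv2.INTER_CUBIC))
    C=cloud(q)[v:v+h,u:u+w]; H,S,V=cv2.split(cv2.cvtColor(q["img"],cv2.COLOR_BGR2HSV)[v:v+h,u:u+w])
    m=(S>150)&((H<6)|(H>174))&(C[...,2]>47)&(C[...,2]<200)&(C[...,0]>460)&(C[...,0]<680)&(abs(C[...,1]-208)<45)
    p=C[m]; print(n,m.sum(),p.min(0).round(),p.max(0).round()) if len(p) else print(n,0)
    if len(p):
        R=np.c_[p[:,0]-555,p[:,2]-51]; i=np.argsort(-np.hypot(*R.T))[:12]; print("far red pts rel hinge",np.median(R[i],0).round(), "theta~",np.round(2.667-np.arctan2(*np.median(R[i],0)[::-1]),2))
print(r.sense()["tool_pos"].round(1))
cv2.imwrite(sys.argv[1],np.hstack(out))
E
python3 look.py pics/l1.png
```

```text
side 323 [486. 175.  58.] [555. 249. 124.]
far red pts rel hinge [-64.  63.] theta~ 0.3
top 248 [494. 175.  85.] [551. 238. 196.]
far red pts rel hinge [-57. 111.] theta~ 0.62
[489.6 209.8  87.1]
```

View pics/l1.png

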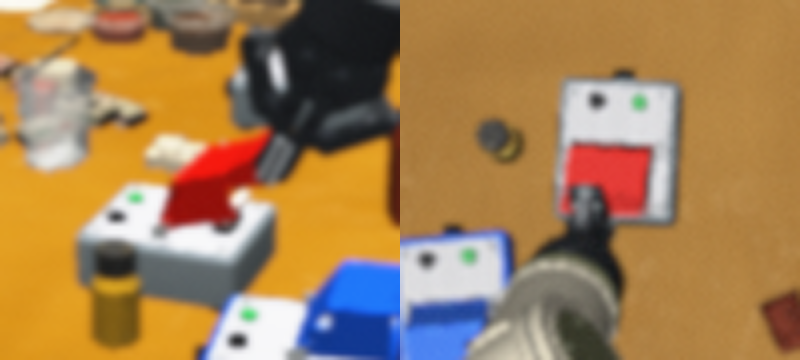

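The side view shows the guard lifted about 0.3 rad by the finger back at (270,150), with the white lever visible at (240,197) and still off. I'll carry on along the lip's arc.

Emit:
send_rows(increments=[[0, 8, 0, 0, 0, 0], [0, 8, 0, 0, 0, 0], [0, 8, 0, 0, 0, 0], [0, 7, 0, 0, 0, 0], [0, 6, 1, 0, 0, 0]])

```text
time: 6.8
tool_pos: [523.0, 207.5, 100.5]
tcp_rot: [154.8, 0.2, 86.8]
ft_force: [0.1, -0.4, 0.2]
finger_gap: -0.2
grip_force: 0.0
```

Emit:
send_rows(increments=[[0, 7, 1, 0, 0, 0], [0, 7, 1, 0, 0, 0], [0, 7, 2, 0, 0, 0], [0, 7, 2, 0, 0, 0], [0, 7, 2, 0, 0, 0]])

```text
time: 7.42
tool_pos: [558.0, 205.6, 108.0]
tcp_rot: [154.8, 0.2, 86.8]
ft_force: [0.2, 0.8, 0.1]
finger_gap: -0.1
grip_force: 0.0
```

```bash
python3 look.py pics/l2.png
```

```text
side 337 [538. 172.  51.] [579. 248. 149.]
far red pts rel hinge [11. 86.] theta~ 1.23
top 73 [547. 172.  51.] [576. 236. 172.]
far red pts rel hinge [16. 86.] theta~ 1.27
[558.4 205.6 108.4]
```

A bit further, and it will fall back onto its stop.

Emit:
send_rows(increments=[[0, 7, 3, 0, 0, 0], [0, 7, 3, 0, 0, 0], [0, 0, 0, 0, 0, 0], [0, 0, 0, 0, 0, 0], [0, 0, 0, 0, 0, 0]])

```text
time: 8.15
tool_pos: [572.5, 204.8, 108.4]
tcp_rot: [154.8, 0.3, 86.8]
ft_force: [1.1, -0.3, 0.3]
finger_gap: 0.2
grip_force: 0.0
```

```bash
python3 look.py pics/l2.png
```

```text
side 460 [552. 170.  49.] [612. 244. 199.]
far red pts rel hinge [53. 69.] theta~ 1.75
top 160 [554. 172.  47.] [608. 235. 186.]
far red pts rel hinge [50. 74.] theta~ 1.7
[572.6 204.8 108.5]
```

The guard is on its stop. I'll draw back to in front of the lever.

Emit:
send_rows(increments=[[0, -21, -12, 0, 0, 0], [0, -21, -12, 0, 0, 0], [0, -22, -12, 0, 0, 0], [0, -21, -11, 0, 0, 0], [0, 0, 0, 0, 0, 0]])

```text
time: 8.88
tool_pos: [474.9, 210.5, 114.7]
tcp_rot: [154.8, 0.2, 86.8]
ft_force: [-0.3, 0.5, 0.6]
finger_gap: -0.2
grip_force: 0.0
```

Emit:
send_rows(increments=[[0, -12, 26, 0, 0, 0], [0, -12, 26, 0, 0, 0], [0, 0, 0, 0, 0, 0]])

```text
time: 9.25
tool_pos: [474.9, 208.9, 54.9]
tcp_rot: [155.0, 0.4, 86.8]
ft_force: [-0.6, 0.6, 0.3]
finger_gap: 0.2
grip_force: 0.0
```

Emit:
send_rows(increments=[[0, 5, 1.4, 0, 0, 0], [0, 5, 1.4, 0, 0, 0], [0, 5, 1.4, 0, 0, 0], [0, 5, 1.4, 0, 0, 0], [0, 5, 1.4, 0, 0, 0]])

```text
time: 9.88
tool_pos: [502.3, 208.5, 62.0]
tcp_rot: [154.8, 0.2, 86.8]
ft_force: [-1.4, 0.0, 0.5]
finger_gap: 0.3
grip_force: 0.7
```

Emit:
send_rows(increments=[[0, 3, 1.3, 0, 0, 0], [0, 3, 1.3, 0, 0, 0], [0, 0, 0, 0, 0, 0]])

```text
time: 10.25
tool_pos: [508.7, 208.2, 62.1]
tcp_rot: [154.8, 0.2, 86.8]
ft_force: [-0.7, -0.8, 0.9]
finger_gap: 0.2
grip_force: 0.0
```

```bash
python3 look.py pics/l3.png
```

```text
side 489 [552. 170.  50.] [612. 245. 120.]
far red pts rel hinge [53. 69.] theta~ 1.75
top 356 [553. 173.  47.] [610. 238. 129.]
far red pts rel hinge [52. 71.] theta~ 1.72
[508.4 208.1  61.9]
```

View pics/l3.png

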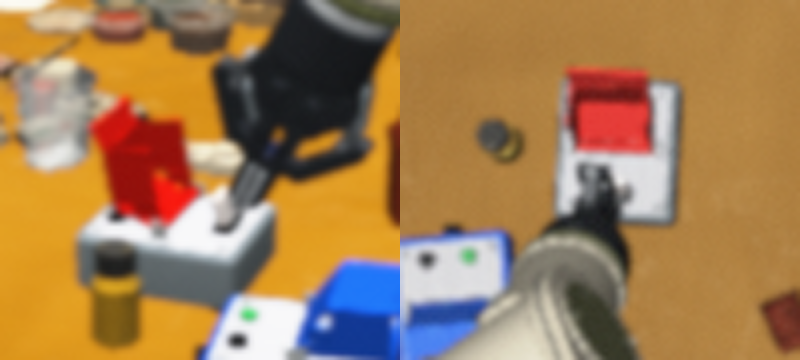

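The guard stands open on its stop and the finger is at the lever, about (225,212). I'll push slightly more, then withdraw to check.

Emit:
send_rows(increments=[[0, 3, 1.3, 0, 0, 0], [0, 2, 1, 0, 0, 0], [0, 0, 0, 0, 0, 0], [0, -20, -9, 0, 0, 0], [0, -20, -9, 0, 0, 0]])

```text
time: 10.98
tool_pos: [469.7, 210.2, 61.2]
tcp_rot: [154.8, 0.3, 86.7]
ft_force: [-0.6, -0.5, 0.4]
finger_gap: -0.1
grip_force: 0.0
```

Emit:
send_rows(increments=[[0, 20, -45, 0, 0, 0], [0, 20, -45, 0, 0, 0], [0, 0, 0, 0, 0, 0]])

```text
time: 11.35
tool_pos: [470.9, 212.5, 166.0]
tcp_rot: [154.3, -0.0, 86.8]
ft_force: [0.7, -0.2, -0.2]
finger_gap: -0.3
grip_force: 0.0
```

```bash
python3 look.py pics/l4.png
```

```text
side 491 [553. 170.  50.] [610. 246. 122.]
far red pts rel hinge [53. 69.] theta~ 1.75
top 359 [554. 173.  47.] [611. 237. 126.]
far red pts rel hinge [52. 70.] theta~ 1.73
[468.4 211.1 160.5]
```

View pics/l4.png

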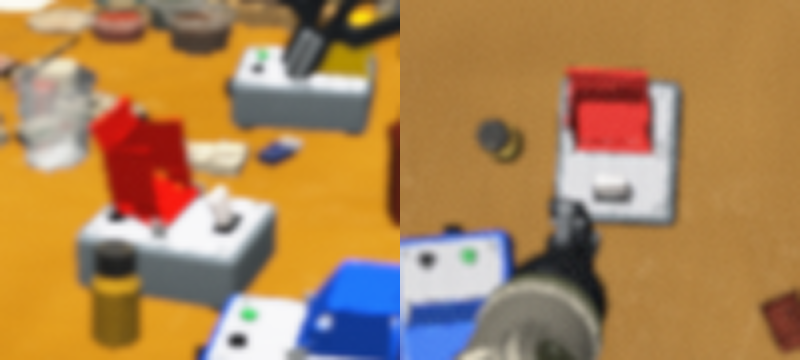

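The lever now leans to the rear: tip (217,195), base (228,222). The guard is on its stop. Next I go upright, over the guard, and down behind it.

Emit:
send_rows(increments=[[0, 16, -36, 0.145, 0, 0], [0, 0, -20, 0.145, 0, 0], [0, 0, 0, 0.146, 0, 0], [0, 0, 0, 0, 0, 0]])

```text
time: 11.95
tool_pos: [461.7, 210.4, 215.0]
tcp_rot: [-179.9, 0.4, 86.6]
ft_force: [-0.2, -0.3, -0.1]
finger_gap: -0.4
grip_force: 0.0
```

Emit:
send_rows(increments=[[0, 40, 0, 0, 0, 0], [0, 40, 0, 0, 0, 0], [0, 40, 0, 0, 0, 0], [0, 40, 0, 0, 0, 0], [0, 0, 0, 0, 0, 0]])

```text
time: 12.58
tool_pos: [621.5, 201.8, 216.3]
tcp_rot: [179.8, 0.4, 86.7]
ft_force: [-0.4, 0.4, -0.7]
finger_gap: 0.2
grip_force: 0.0
```

Emit:
send_rows(increments=[[0, 34, 0, 0, 0, 0], [0, 0, 40, 0, 0, 0], [0, 0, 40, 0, 0, 0], [0, 0, 38, 0, 0, 0], [0, 0, 0, 0, 0, 0]])

```text
time: 13.2
tool_pos: [651.0, 199.7, 96.4]
tcp_rot: [-179.8, 0.4, 86.8]
ft_force: [-0.8, 0.8, -0.0]
finger_gap: -0.0
grip_force: 0.0
```

Emit:
send_rows(increments=[[0, -10, 0, 0, 0, 0], [0, -10, 0, 0, 0, 0], [0, -8, 0, 0, 0, 0], [0, -8, 0, 0, 0, 0], [0, -8, 0, 0, 0, 0]])

```text
time: 13.82
tool_pos: [611.3, 202.6, 101.4]
tcp_rot: [179.7, 0.2, 86.8]
ft_force: [0.7, -0.1, 0.1]
finger_gap: 0.2
grip_force: 0.1
```

```bash
python3 look.py pics/l5.png
```

```text
side 476 [552. 170.  50.] [601. 245. 131.]
far red pts rel hinge [41. 78.] theta~ 1.58
top 82 [551. 192.  47.] [596. 238. 191.]
far red pts rel hinge [11. 86.] theta~ 1.23
[610.8 202.6 101. ]
```

Emit:
send_rows(increments=[[0, -8, 0, 0, 0, 0], [0, -8, 0, 0, 0, 0], [0, -8, 0, 0, 0, 0], [0, -8, 0, 0, 0, 0], [0, -8, 0, 0, 0, 0]])

```text
time: 14.55
tool_pos: [571.1, 204.8, 100.8]
tcp_rot: [179.8, 0.2, 86.8]
ft_force: [0.2, -0.7, -0.2]
finger_gap: -0.6
grip_force: 0.1
```

Emit:
send_rows(increments=[[0, -8, 0, 0, 0, 0], [0, -8, 0, 0, 0, 0], [0, -8, 0, 0, 0, 0], [0, 0, 0, 0, 0, 0]])

```text
time: 15.05
tool_pos: [547.1, 206.2, 100.6]
tcp_rot: [179.8, 0.2, 86.8]
ft_force: [-1.0, -0.4, -0.3]
finger_gap: 0.1
grip_force: 0.0
```

```bash
python3 look.py pics/l6.png
```

```text
side 336 [479. 177.  53.] [556. 248.  95.]
far red pts rel hinge [-73.  43.] theta~ 0.06
top 105 [480. 195.  77.] [521. 241. 198.]
far red pts rel hinge [-68. 128.] theta~ 0.61
[547.8 206.1 100.8]
```

The guard has fallen shut. I'll lift clear and check.

Emit:
send_rows(increments=[[0, 0, -40, 0, 0, 0], [0, 0, -40, 0, 0, 0], [0, 0, -40, 0, 0, 0], [0, 40, -20, 0, 0, 0], [-50, 40, 0, 0, 0, 0]])

```text
time: 15.78
tool_pos: [625.6, 156.0, 244.6]
tcp_rot: [179.5, 0.1, 87.0]
ft_force: [1.2, 1.3, -0.6]
finger_gap: -0.0
grip_force: 0.0
```

Emit:
send_rows(increments=[[-60, 0, 0, 0, 0, 0], [-60, 0, 0, 0, 0, 0], [0, 0, 0, 0, 0, 0], [0, 0, 0, 0, 0, 0], [0, 0, 0, 0, 0, 0]])

```text
time: 16.4
tool_pos: [616.7, 35.1, 241.7]
tcp_rot: [179.8, 0.2, 86.9]
ft_force: [0.5, -0.4, 0.2]
finger_gap: 0.2
grip_force: 0.0
```

```bash
python3 look.py pics/l7.png; python3 - <<'E'
import pickle; from h import *; from bench import r
a=pickle.load(open("s0.pkl","rb"))["side"]["img"]; b=r.snapshot("side")["img"]
m=(cv2.absdiff(a,b).max(2)>40); 
for n,(u,v) in dict(bottle=(269,245),house=(344,211),eraser=(308,208)).items(): print(n,m[v-12:v+12,u-8:u+8].sum())
E
```

```text
side 342 [478. 177.  53.] [556. 248.  93.]
far red pts rel hinge [-75.  41.] theta~ 0.03
top 404 [480. 179.  60.] [554. 241.  97.]
far red pts rel hinge [-74.  43.] theta~ 0.05
[616.6  35.2 241.7]
bottle 0
house 0
eraser 0
```

View pics/l7.png

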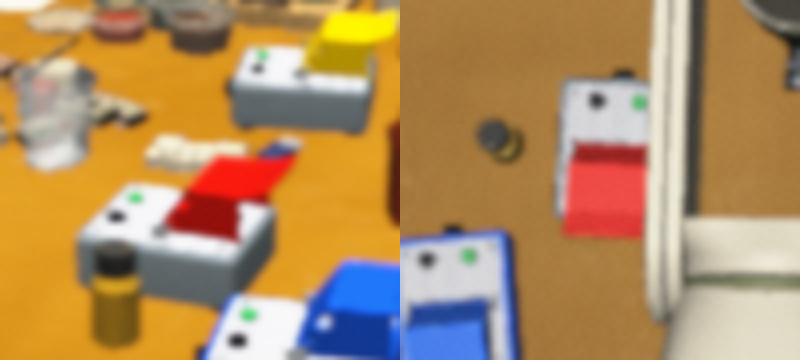

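The red guard is shut, as at the start, with its lip at (285,160) in the side view. The bystanders haven't moved and the arm is clear.

```bash
python3 -c "from bench import r; print(r.hand_in())"
```

```text
the job is handed in; nothing more can be done
None
```

The red-guarded switch is on (its lever was seen leaning to the rear before the guard closed), its guard has dropped shut over it, nothing else was seen to move, and the job is handed in; the hand-in returned no verdict.

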